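# Tare the laboratory balance

## Robot

A 6-joint arm with a two-finger parallel gripper is mounted at the origin on the work surface. World frame = base frame: x ahead of the robot, y to its left, z up, the work surface at z = 0. Lengths are in m, angles in rad, forces in N, time in s.
With the tool pointing down it reaches from about 0.4 to 0.925 m from the base axis. Payload 12.5 kg.
Tool frame: the origin (TCP) lies at the very end of the fingers, on their centre line; the grasp point (between the pads) lies 19 mm behind it; z points along the fingers, y is the line along which they close (so a half turn about z gives the same grasp; the last joint's range is limited). The gripper opens to 95 mm and grips with 3 to 60 N. Pads are 20 mm wide; open, the fingers measure 119 mm over their backs; the gripper's body (75 mm by 180 mm) begins 59 mm behind the grasp point.
Start: joints at [-1.243, 0.491, 1.559, -0, 1.092, -0.106], TCP at [0.263, -0.567, 0.215] pointing down, gripper open.
Joint ranges: [-3.1, 3.1], [-0.84, 2.19], [0.05, 2.79], [-1.13, 4.28], [0.06, 2.93], [-2.69, 2.69]. Speed limits (rad/s): [2.22, 2.22, 2.79, 3.14, 3.14, 3.14].

## Interface

Orientations are given as a unit quaternion [w, x, y, z].
In Python, from workcell import arm gives the robot as it stands.
- The arm moves only by the tool drive_tool, never from a script. Its argument "targets" is a list of rows, each an object of numbers: "gripper": the opening, from 0 (shut) to 1 (fully open); "tx", "ty", "tz": the shift along the tool's x, y, z in m; "wx", "wy", "wz": the turn, a rotation vector about the tool's x, y, z in rad. In form: [{"gripper": .., "tx": .., "ty": .., "tz": .., "wx": .., "wy": .., "wz": ..}, ...]. A call has 1 to 12 rows; each row shifts and turns the commanded pose from where the row before left it, along the tool's axes as they then stand; what a row does not reach is not made up. A row lasts 1/10 s, in which the tool goes at most 50 mm and 8.59 degrees, less where a joint would pass 70% of its speed; a pose out of reach is approached as far as the arm can. A call is refused whole if a number of a shift passes 0.05 or a number of a turn 0.15, either way. A call with a gripper value outside its range is refused whole. The fingers move at their own pace and stop on an object; the grip force is fixed at half the most. Time passes only in rows, so rows that do not move let the fingers close. It gives the time, the measured TCP pose, the force, the opening and the grip force at its end, in the units of the state.
- arm.read_state(): the state, without advancing time (a new reading comes with each control period).
- arm.get_image(name): name is "side" or "top"; returns the picture (400x640x3 uint8, red, green, blue); there is no depth.
- arm.camera_model(name): a dict with "fx", "fy", "cx", "cy" (pixels), "k1" (the pictures are not rectified: a ray, as slopes to the right and down, at radius r is drawn at 1 + k1 r^2 times it, then the intrinsics apply), "rvec" (rotation vector, rad) and "tvec" (3), from world to camera coordinates, as OpenCV has them. Camera axes: x right, y down, z forward; pixel columns grow to the right and rows downward; lengths in m; the calibration is good to about 2 mm. A picture is of the moment at which its call begins. camera_model takes no time and is no camera call.
- arm.sign_off(): hands the job in; it is judged then, once.
Trained networks look in the newest picture that a camera, given by its name, has taken for a name from the list of things; names that differ only in an ending like _2 or _b are one class to them, and where a whole thing is asked for, a point or a joint stands for the part that bears it (a point fixed in the world has none). Each returns a list of dicts, best first, with "score" (0 to 1); they miss things now and then, are a little off and sometimes report something else, mostly with a low value. They report only what shows in the picture. A call takes as long as a camera call. They do not tell look-alikes from the thing itself.
- arm.find_in(camera, label): "uv" ([column, row] in pixels, amid what is visible of it).
- arm.regions_of(camera, label): "pixels" (400x640 bool, what is visible of it) and "uv" ([column, row] in pixels, amid what is visible of it).
- arm.place_of(camera, label): "uv" ([column, row] in pixels: a listed point, or the origin of a listed thing).
The state is a dict: "clock": time; "qpos": joint angles; "joint_velocities": joint speeds; "tau": joint torques, N m; "tool_pos": TCP position; "tool_rot": TCP orientation; "force": force on the tool from outside, world axes, zero at the start; "moment": the same for the moment, N m; "grip_width": finger opening in m; "gripper_force": force on a finger pad.
Only numpy, scipy, OpenCV 4.12 (cv2) and the standard library are available. Lean on these libraries where they do the work, as an engineer would, in place of code of your own. Each camera call takes 0.05 s, during which the arm holds its last target. There are 200 camera calls.

## Task

Tare the balance: using only the fingertips, push the glass door on top of its weighing chamber forward by its catch, towards the keys, until it is fully shut; then gently press the long bar-shaped key, about half-way down or a little more but not hard against its bottom, and let it come up again. Do not touch the other three keys, and leave the beaker in the chamber and everything standing around undisturbed.

Things in the scene. Friction and masses are not known exactly. Their poses are not given: they have to be found in the camera images.
- balance: Analytical balance, fixed, 330 (x) x 210 (y) x 215 mm. Origin: centre of its underside, at bench level; x from the key side (front) to the back, z up. Flat white deck at z = 70; keys in a row on it at x = -125, y = -72, -24, 24, 72 mm, in any order. Display 46 x 86 mm at x = -72, y = 0, top z = 78. Glass chamber x = -30 to 165, y = -100 to 100, walls up to z = 207, the sliding door on top.
- draught_door (a joint): Opening of the glass top door in m: 0 = fully shut (against its stop), up to 0.12 open; it slides along the balance's x axis, opening to the back. It stays where it is left; about 1.5 N moves it. The door is a flat 195 x 188 x 6 mm pane, top face at z = 215 mm of the balance, carrying the catch.
- door_catch (a point): Middle of the rear face of the catch: a grey wedge on the pane near its front edge, 60 mm wide (y), 22 mm high. The rear face (towards the balance's +x) is upright, from the pane 11 mm below this point to 11 mm above; the front slopes down. Axes as the balance's. Door shut: this point at x = -2.5, y = 0, z = 226 mm of the balance. Pushing the face towards -x shuts the door.
- tare_key: The tare key: the only long bar-shaped one, 20 (x) x 36 (y) mm, black. Its origin lies at the centre of its footprint, at deck level; the key's top face is 10 mm above it. Goes up to 8 mm straight down on a spring (1 N to start, 4 N at 3 mm where it switches, 9 N at the bottom) and springs back.
- round_key: Round black key, diameter 22 mm, not to be touched. Origin lies at the centre of its footprint, at deck level; the key's top face is 10 mm above it. Goes up to 8 mm straight down on a spring (1 N to start, 4 N at 3 mm where it switches, 9 N at the bottom) and springs back.
- square_key: Square black key, 20 x 20 mm, not to be touched. Origin lies at the centre of its footprint, at deck level; the key's top face is 10 mm above it. Goes up to 8 mm straight down on a spring (1 N to start, 4 N at 3 mm where it switches, 9 N at the bottom) and springs back.
- small_key: Small round black key, diameter 14 mm, not to be touched. Origin lies at the centre of its footprint, at deck level; the key's top face is 10 mm above it. Goes up to 8 mm straight down on a spring (1 N to start, 4 N at 3 mm where it switches, 9 N at the bottom) and springs back.
- beaker: Loose glass beaker, rim diameter 48, 55 mm high, on the pan inside the chamber. Origin at the centre of its underside.
- vial: Loose capped amber vial, diameter 18, 40 mm high, standing on the deck at one side of the display. Origin at the centre of its underside.
- weight: Loose steel calibration weight, diameter 20, 34 mm high, standing on the deck at the other side of the display. Origin at the centre of its underside.
- amber_bottle: Loose amber reagent bottle, diameter 68, 130 mm high, on the bench beside the balance. Origin at the centre of its underside.
- white_bottle: Loose white bottle with red cap, diameter 44, 85 mm high, on the bench beside the balance. Origin at the centre of its underside.
- marker: Loose marker pen, 130 mm long, 14 mm thick, lying on the bench along its own x. Origin at the middle of its underside.
- tip_box: Loose clear open box, 120 x 85 x 60 mm, on the bench. Origin at the centre of its underside.
Mind the look-alikes: they are no part of the job. What is shaped like the white_bottle but blue is not meant.

How it is judged:
On the way, in this order (a step that is already met when the one before it is completed fails the run):
1. the top door is pushed fully shut (value of joint draught_door below 0.004 m), for 0.2 s.
2. the bar-shaped tare key is pressed at least 3 mm down (z of tare_key in the frame of balance below 0.067 m), for 0.05 s.
3. the tare key is let go (z of tare_key in the frame of balance above 0.069 m), for 0.1 s.
At the end, for the whole second after the job is handed in: The top door is shut to within 4 mm of its stop, all four keys are up again (within 1 mm), and the beaker, vial, weight, bottles, marker and tip box are at rest within 8 mm of where they stood (value of joint draught_door below 0.004 m and z of each of tare_key, round_key, square_key, small_key in the frame of balance above 0.069 m and distance of each of beaker, vial, weight, amber_bottle, white_bottle, marker, tip_box from where it was at the start of the episode below 0.008 m and linear speed of each of beaker, vial, weight, amber_bottle, white_bottle, marker, tip_box below 0.02 m/s); the robot touches nothing.
It fails at once if the tare key is pressed (more than 1.5 mm) while the door is more than 6 mm open (z of tare_key in the frame of balance below 0.0685 m and value of joint draught_door above 0.006 m).
It fails at once if one of the other three keys is touched (0.5 N) or pressed (1.5 mm) (contact force between any of the fingers, the arm and round_key above 0.5 N or contact force between any of the fingers, the arm and square_key above 0.5 N or contact force between any of the fingers, the arm and small_key above 0.5 N or z of any of round_key, square_key, small_key in the frame of balance below 0.0685 m).
It fails at once if the arm or the gripper's body, not the fingers, pushes on the balance (over 5 N) (contact force between the arm and balance above 5 N or contact force between the arm and tare_key above 1 N).
It fails at once if the tare key is struck or pressed with more than 40 N (contact force between the fingers and tare_key above 40 N).
It fails at once if a loose thing is moved more than 15 mm, lifted or tipped over (distance of any of beaker, vial, weight, amber_bottle, white_bottle, marker, tip_box from where it was at the start of the episode above 0.015 m or angle between any of beaker, vial, weight, amber_bottle, white_bottle, marker, tip_box's own z axis and vertical above 0.3 rad).
It also fails if it takes over 48 s, if anything falls off the work surface, if the arm or the gripper's body presses on something with over 40 N, if the wrist force passes 120 N, or if a joint passes its speed limit or range.

## Working session

There is one attempt and no reset: what is moved stays moved. The work goes in short steps, Python scripts to look and compute and a tool call to move; the robot and the scene stay as the last step left them, time stands still between calls to the robot, and variables do not carry over. Pictures are saved under pics/ and viewed, at most 10 in all, crops included, and the job is handed in when it is done.

Besides the shell and the picture viewer there is one more tool, called after ">>>" as name(argument=value, ...), one argument or row to a line, values as JSON. drive_tool: Moves the arm, as the interface text tells. Its arguments: {"type":"object","properties":{"targets":{"type":"array"}},"required":["targets"]}

```bash
mkdir -p pics
cat > h.py <<'E'
import numpy as np, cv2
from workcell import arm
from scipy.spatial.transform import Rotation as R
from scipy.optimize import least_squares
def proj(c,P):
    m=arm.camera_model(c); p=R.from_rotvec(m['rvec']).apply(np.atleast_2d(P))+m['tvec']
    s=p[:,:2]/p[:,2:]; s=s*(1+m['k1']*(s**2).sum(1,keepdims=True))
    return s*[m['fx'],m['fy']]+[m['cx'],m['cy']]
E
python3 - <<'E'
from h import *
for c in ('side','top'):
    im=arm.get_image(c); cv2.imwrite(f'pics/{c}0.png',im[:,:,::-1])
    m=arm.camera_model(c); print(c,-R.from_rotvec(m['rvec']).inv().apply(m['tvec']), m['fx'])
    for l in ['balance','door_catch','tare_key','round_key','square_key','small_key','vial','weight','beaker','amber_bottle','white_bottle']:
        print(l,[(np.round(d['uv'],1).tolist(),round(d['score'],2)) for d in arm.place_of(c,l)[:3]])
s=arm.read_state();print({k:np.round(v,3) for k,v in s.items()})
E
```

```text
side [0.35422605 0.59713281 0.84944953] 361.87259258474154
balance [([295.5, 249.4], 0.97)]
door_catch [([269.1, 194.5], 0.85), ([342.3, 231.0], 0.61)]
tare_key [([338.8, 217.2], 0.52)]
round_key [([342.0, 261.9], 0.46)]
square_key [([340.4, 230.7], 0.55)]
small_key [([337.5, 246.7], 0.48), ([335.0, 153.7], 0.17)]
vial [([314.8, 264.5], 0.61)]
weight []
beaker []
amber_bottle [([334.7, 153.2], 0.9), ([327.1, 345.2], 0.71)]
white_bottle [([392.3, 159.1], 0.84)]
top [0.35678755 0.00983939 1.04899507] 369.92622277765395
balance [([282.5, 196.4], 0.93)]
door_catch [([272.3, 155.0], 0.83)]
tare_key [([313.1, 230.6], 0.42)]
round_key [([261.3, 240.1], 0.59), ([314.8, 228.1], 0.29)]
square_key [([298.3, 230.8], 0.58)]
small_key [([275.6, 166.4], 0.71), ([312.9, 228.8], 0.6), ([283.0, 235.1], 0.42)]
vial [([254.4, 220.1], 0.43)]
weight [([315.3, 213.1], 0.55)]
beaker [([282.3, 194.3], 0.69), ([276.1, 166.2], 0.45)]
amber_bottle [([427.4, 192.5], 0.69)]
white_bottle [([408.4, 251.5], 0.84), ([434.5, 264.1], 0.5)]
{'clock': np.float64(1.2), 'qpos': array([-1.243,  0.491,  1.559, -0.   ,  1.092, -0.106]), 'joint_velocities': array([-0.001,  0.001, -0.001,  0.001,  0.001, -0.001]), 'tau': array([ 1.0000e-03, -6.1247e+01, -2.5843e+01,  6.9000e-02,  4.5000e-02,
       -0.0000e+00]), 'tool_pos': array([ 0.263, -0.567,  0.215]), 'tool_rot': array([0.   , 0.977, 0.215, 0.   ]), 'force': array([ 0.108, -0.493, -0.271]), 'moment': array([ 0.014,  0.016, -0.022]), 'gripper_force': np.float64(0.0), 'grip_width': np.float64(0.095)}
```

Run:
```python
import cv2
a=cv2.imread('pics/side0.png')[130:370,180:440];b=cv2.imread('pics/top0.png')[80:320,180:480]
cv2.imwrite('pics/s1.png',cv2.resize(a,None,fx=2.5,fy=2.5,interpolation=2)[:600])
cv2.imwrite('pics/t1.png',cv2.resize(b,None,fx=2.5,fy=2.5,interpolation=2)[:600])
```

```text
(no output)
```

View pics/s1.png

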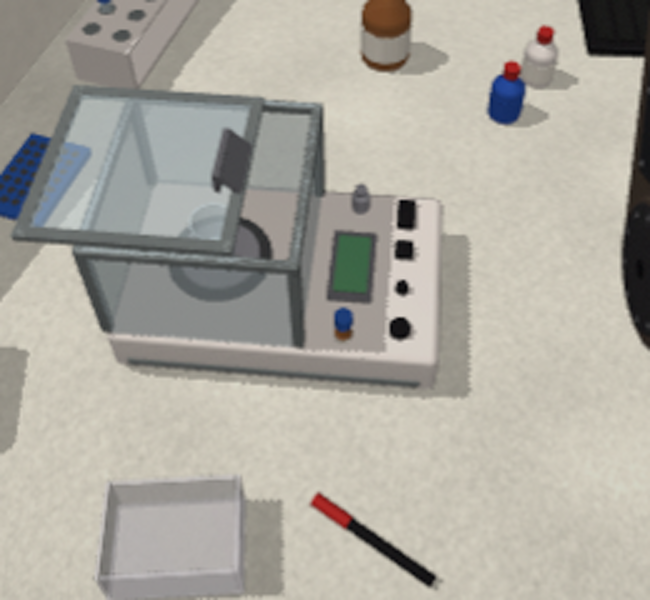

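View pics/t1.png

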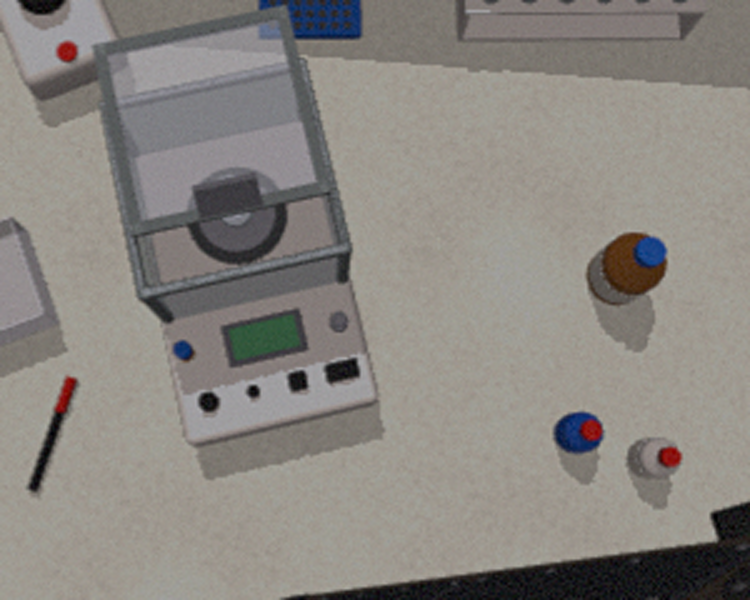

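View pics/top0.png

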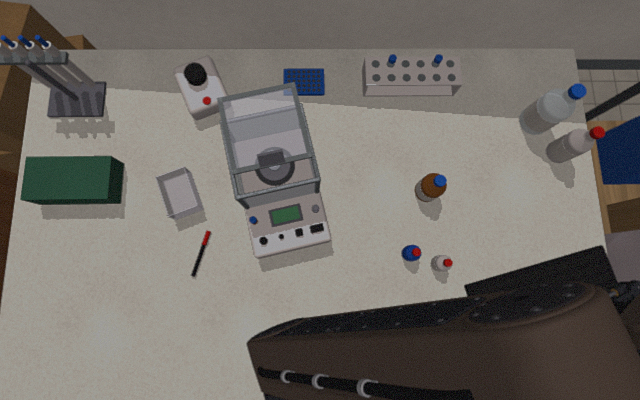

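The top view shows the four keys at about (317,228) bar, (299,232) square, (281,236) small round and (263,240) round. The side view shows the same keys at (343,215), (342,230), (341,245) and (340,261). The bar key is the one next to the weight, at balance y = -72, and it is the only long one. The crops show this clearly. The door is open, with its catch at about (272,157) in the top view.

```bash
cat > fit.py <<'E'
from h import *
L=[]
ys=[-72,-24,24,72]
for c,px in (('top',[(316.8,228),(299.2,232.4),(281.2,236.4),(263.2,240.4)]),('side',[(342.8,215.2),(341.6,229.6),(340.8,244.8),(340,260.8)])):
    for y,p in zip(ys,px): L.append((c,[-.125,y/1e3,.078],p,0))
L+=[('top',[-.0025,0,.226],(272.3,155.0),1),('side',[-.0025,0,.226],(269.1,194.5),1),
('top',[0,0,0],(282.5,196.4),0),('side',[0,0,0],(295.5,249.4),0),
('top',[-.072,0,.078],(180+264/2.5,80+337.5/2.5),0),('side',[-.072,0,.078],(180+352/2.5,130+266/2.5),0)]
def res(v):
    o=[]
    for c,P,p,d in L:
        P=np.array(P)+[d*v[3],0,0]
        W=R.from_euler('z',v[2]).apply(P)+[v[0],v[1],0]
        o.append(proj(c,W)[0]-p)
    return np.ravel(o)
r=least_squares(res,[.5,.1,.2,.05],loss='soft_l1')
v=r.x
def w(P): return R.from_euler('z',v[2]).apply(P)+[v[0],v[1],0]
if __name__=='__main__':
    print(v,np.degrees(v[2])); print(np.round(res(v).reshape(-1,2),1).tolist())
    for n,P in dict(tare=[-.125,-.072,.08],catch=[-.0025+v[3],0,.226],catchshut=[-.0025,0,.226],sq=[-.125,-.024,.08]).items(): print(n,w(P))
    s=arm.read_state(); print(R.from_quat(s['tool_rot'],scalar_first=True).as_matrix().round(3))
E
python3 fit.py
```

```text
[0.57735806 0.08691772 0.21005875 0.05159492] 12.035480081188759
[[-0.5, -0.0], [-0.7, -0.4], [-0.6, -0.3], [-0.6, -0.2], [0.5, -0.4], [0.8, -0.6], [0.7, -0.6], [0.5, -0.3], [-2.1, -0.6], [1.0, -1.0], [-0.7, -1.7], [-0.1, -0.2], [-0.3, -0.4], [0.8, -1.5]]
tare [ 0.47011898 -0.0095643   0.08      ]
catch [0.62537381 0.09715486 0.226     ]
catchshut [0.57491302 0.08639642 0.226     ]
sq [0.46011015 0.0373806  0.08      ]
[[ 0.907  0.42   0.   ]
 [ 0.42  -0.907 -0.   ]
 [-0.     0.    -1.   ]]
```

>>> drive_tool(
  targets=[
    {"gripper": 0,"tz": -0.03,"wz": 0.075},
    {"gripper": 0,"tz": -0.03,"wz": 0.075},
    {"gripper": 0,"tz": -0.03,"wz": 0.074},
    {"gripper": 0,"tx": 0.026,"ty": -0.028},
    {"gripper": 0,"tx": 0.026,"ty": -0.028},
    {"gripper": 0,"tx": 0.026,"ty": -0.028},
    {"gripper": 0,"tx": 0.026,"ty": -0.028},
    {"gripper": 0,"tx": 0.026,"ty": -0.028},
    {"gripper": 0,"tx": 0.026,"ty": -0.028},
    {"gripper": 0,"tx": 0.026,"ty": -0.028},
    {"gripper": 0,"tx": 0.026,"ty": -0.028},
  ],
)

```text
invalid input
```

>>> drive_tool(
  targets=[
    {"gripper": 0,"tx": 0.026,"ty": -0.028},
    {"gripper": 0,"tx": 0.026,"ty": -0.028},
    {"gripper": 0,"tx": 0.026,"ty": -0.028},
    {"gripper": 0,"tx": 0.026,"ty": -0.028},
    {"gripper": 0,"tx": 0.026,"ty": -0.028},
    {"gripper": 0,"tx": 0.026,"ty": -0.028},
    {"gripper": 0,"tx": 0.026,"ty": -0.028},
    {"gripper": 0,"tx": 0.026,"ty": -0.028},
    {"gripper": 0,"tx": 0.026,"ty": -0.028},
    {"gripper": 0,"tx": 0.026,"ty": -0.028},
    {"gripper": 0},
    {"gripper": 0},
  ],
)

```text
invalid input
```

```bash
cat > st.py <<'E'
from fit import *
s=arm.read_state(); Rt=R.from_quat(s['tool_rot'],scalar_first=True); p=np.array(s['tool_pos'])
b=R.from_euler('z',-v[2]).apply(p-[v[0],v[1],0])
print(s['clock'],'p',p.round(4),'bal',b.round(4),'toolx yaw',np.arctan2(Rt.as_matrix()[1,0],Rt.as_matrix()[0,0]).round(3),'z',Rt.as_matrix()[:,2].round(3),'F',np.round(s['force'],2),s['grip_width'],'open',v[3])
E
python3 st.py
```

```text
1.2 p [ 0.2627 -0.5671  0.2146] bal [-0.4441 -0.574   0.2146] toolx yaw 0.434 z [ 0. -0. -1.] F [ 0.11 -0.49 -0.27] 0.0948944671853247 open 0.051594915857421694
```

The calls were refused, probably because every row needs all seven keys. I'll try again with all of them.

>>> drive_tool(
  targets=[
    {"gripper": 0,"tx": 0,"ty": 0,"tz": -0.03,"wx": 0,"wy": 0,"wz": 0.075},
    {"gripper": 0,"tx": 0,"ty": 0,"tz": -0.03,"wx": 0,"wy": 0,"wz": 0.075},
    {"gripper": 0,"tx": 0,"ty": 0,"tz": -0.03,"wx": 0,"wy": 0,"wz": 0.074},
    {"gripper": 0,"tx": 0.026,"ty": -0.028,"tz": 0,"wx": 0,"wy": 0,"wz": 0},
    {"gripper": 0,"tx": 0.026,"ty": -0.028,"tz": 0,"wx": 0,"wy": 0,"wz": 0},
    {"gripper": 0,"tx": 0.026,"ty": -0.028,"tz": 0,"wx": 0,"wy": 0,"wz": 0},
    {"gripper": 0,"tx": 0.026,"ty": -0.028,"tz": 0,"wx": 0,"wy": 0,"wz": 0},
    {"gripper": 0,"tx": 0.026,"ty": -0.028,"tz": 0,"wx": 0,"wy": 0,"wz": 0},
    {"gripper": 0,"tx": 0.026,"ty": -0.028,"tz": 0,"wx": 0,"wy": 0,"wz": 0},
    {"gripper": 0,"tx": 0.026,"ty": -0.028,"tz": 0,"wx": 0,"wy": 0,"wz": 0},
  ],
)

```text
clock: 2.2
tool_pos: [0.4005, -0.3361, 0.3048]
tool_rot: [0.0, 0.995, 0.105, 0.0]
force: [0.3, -1.0, 0.3]
grip_width: 0.0203
gripper_force: 0.0
```

>>> drive_tool(
  targets=[
    {"gripper": 0,"tx": 0.0285,"ty": -0.0315,"tz": 0,"wx": 0,"wy": 0,"wz": 0},
    {"gripper": 0,"tx": 0.0285,"ty": -0.0315,"tz": 0,"wx": 0,"wy": 0,"wz": 0},
    {"gripper": 0,"tx": 0.0285,"ty": -0.0315,"tz": 0,"wx": 0,"wy": 0,"wz": 0},
    {"gripper": 0,"tx": 0.0285,"ty": -0.0315,"tz": 0,"wx": 0,"wy": 0,"wz": 0},
    {"gripper": 0,"tx": 0.0285,"ty": -0.0315,"tz": 0,"wx": 0,"wy": 0,"wz": 0},
    {"gripper": 0,"tx": 0.0285,"ty": -0.0315,"tz": 0,"wx": 0,"wy": 0,"wz": 0},
    {"gripper": 0,"tx": 0.0285,"ty": -0.0315,"tz": 0,"wx": 0,"wy": 0,"wz": 0},
    {"gripper": 0,"tx": 0.0285,"ty": -0.0315,"tz": 0,"wx": 0,"wy": 0,"wz": 0},
    {"gripper": 0,"tx": 0.0285,"ty": -0.0315,"tz": 0,"wx": 0,"wy": 0,"wz": 0},
    {"gripper": 0,"tx": 0.0285,"ty": -0.0315,"tz": 0,"wx": 0,"wy": 0,"wz": 0},
    {"gripper": 0,"tx": 0.0285,"ty": -0.0315,"tz": 0,"wx": 0,"wy": 0,"wz": 0},
    {"gripper": 0,"tx": 0.0285,"ty": -0.0315,"tz": 0,"wx": 0,"wy": 0,"wz": 0},
  ],
)

```text
clock: 3.4
tool_pos: [0.6563, 0.1052, 0.3047]
tool_rot: [0.0, 0.994, 0.105, 0.0]
force: [0.1, -1.4, 0.2]
grip_width: 0.0004
gripper_force: 0.0
```

>>> drive_tool(
  targets=[
    {"gripper": 0,"tx": 0,"ty": 0,"tz": 0,"wx": 0,"wy": 0,"wz": 0},
    {"gripper": 0,"tx": 0,"ty": 0,"tz": 0,"wx": 0,"wy": 0,"wz": 0},
  ],
)

```text
clock: 3.6
tool_pos: [0.6556, 0.1042, 0.304]
tool_rot: [0.0, 0.994, 0.105, -0.0]
force: [-0.2, -1.3, 0.5]
grip_width: 0.0004
gripper_force: 0.0
```

```bash
python3 st.py
python3 - <<'E'
from h import *
for c in ('side','top'): cv2.imwrite(f'pics/{c}2.png',arm.get_image(c)[:,:,::-1])
a=cv2.imread('pics/side2.png')[120:290,170:370];b=cv2.imread('pics/top2.png')[80:250,200:400]
cv2.imwrite('pics/b2.png',cv2.resize(np.hstack([a,b]),None,fx=2,fy=2,interpolation=2))
E
```

```text
3.6 p [0.6556 0.1042 0.304 ] bal [0.0801 0.0005 0.304 ] toolx yaw 0.211 z [-0.001 -0.    -1.   ] F [-0.24 -1.33  0.51] 0.00035332071793486505 open 0.051594915857421694
```

View pics/b2.png

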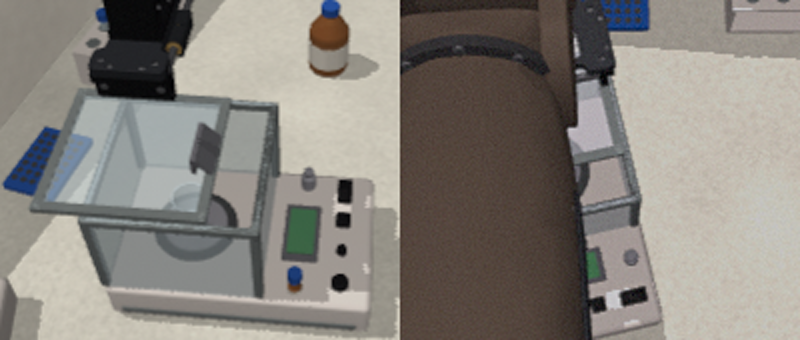

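Run:
```python
from h import *
for z in (.304,.382): print(proj('side',[.6556,.1042,z]),proj('top',[.6556,.1042,z]))
a=cv2.imread('pics/side2.png')[20:220,140:340]
cv2.imwrite('pics/b3.png',cv2.resize(a,None,fx=3,fy=3,interpolation=2))
```

```text
[[252.39407938 168.43965192]] [[263.1504776  129.32861602]]
[[247.22686294 140.29525712]] [[258.14019844 113.91895167]]
```

View pics/b3.png

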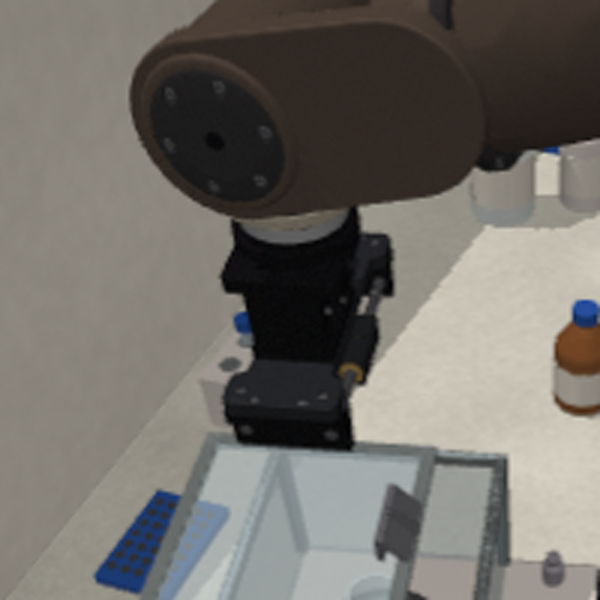

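The fingertips are about 20 mm behind the catch, hidden in the side view by the near end of the gripper body. The catch is at side pixel (273,194). Next I lower to catch height.

>>> drive_tool(
  targets=[
    {"gripper": 0,"tx": 0,"ty": 0,"tz": 0.025,"wx": 0,"wy": 0,"wz": 0},
    {"gripper": 0,"tx": 0,"ty": 0,"tz": 0.025,"wx": 0,"wy": 0,"wz": 0},
    {"gripper": 0,"tx": 0,"ty": 0,"tz": 0.02,"wx": 0,"wy": 0,"wz": 0},
    {"gripper": 0,"tx": 0,"ty": 0,"tz": 0.005,"wx": 0,"wy": 0,"wz": 0},
    {"gripper": 0,"tx": 0,"ty": 0,"tz": 0.005,"wx": 0,"wy": 0,"wz": 0},
    {"gripper": 0,"tx": 0,"ty": 0,"tz": 0,"wx": 0,"wy": 0,"wz": 0},
    {"gripper": 0,"tx": 0,"ty": 0,"tz": 0,"wx": 0,"wy": 0,"wz": 0},
  ],
)

```text
clock: 4.4
tool_pos: [0.656, 0.1032, 0.2257]
tool_rot: [0.0, 0.995, 0.105, 0.001]
force: [-0.3, -0.3, 1.3]
grip_width: 0.0004
gripper_force: 0.0
```

>>> drive_tool(
  targets=[
    {"gripper": 0,"tx": -0.006,"ty": 0,"tz": 0,"wx": 0,"wy": 0,"wz": 0},
    {"gripper": 0,"tx": -0.006,"ty": 0,"tz": 0,"wx": 0,"wy": 0,"wz": 0},
    {"gripper": 0,"tx": -0.006,"ty": 0,"tz": 0,"wx": 0,"wy": 0,"wz": 0},
    {"gripper": 0,"tx": -0.006,"ty": 0,"tz": 0,"wx": 0,"wy": 0,"wz": 0},
    {"gripper": 0,"tx": -0.006,"ty": 0,"tz": 0,"wx": 0,"wy": 0,"wz": 0},
    {"gripper": 0,"tx": -0.006,"ty": 0,"tz": 0,"wx": 0,"wy": 0,"wz": 0},
    {"gripper": 0,"tx": -0.006,"ty": 0,"tz": 0,"wx": 0,"wy": 0,"wz": 0},
    {"gripper": 0,"tx": -0.006,"ty": 0,"tz": 0,"wx": 0,"wy": 0,"wz": 0},
  ],
)

```text
clock: 5.2
tool_pos: [0.6083, 0.0933, 0.2247]
tool_rot: [0.0, 0.995, 0.105, 0.0]
force: [0.3, 0.5, 1.6]
grip_width: 0.0005
gripper_force: 0.9
```

>>> drive_tool(
  targets=[
    {"gripper": 0,"tx": -0.004,"ty": 0,"tz": 0,"wx": 0,"wy": 0,"wz": 0},
    {"gripper": 0,"tx": -0.004,"ty": 0,"tz": 0,"wx": 0,"wy": 0,"wz": 0},
    {"gripper": 0,"tx": -0.004,"ty": 0,"tz": 0,"wx": 0,"wy": 0,"wz": 0},
    {"gripper": 0,"tx": 0,"ty": 0,"tz": 0,"wx": 0,"wy": 0,"wz": 0},
  ],
)

```text
clock: 5.6
tool_pos: [0.5964, 0.0909, 0.2245]
tool_rot: [-0.0, 0.995, 0.105, -0.0]
force: [0.2, -0.0, -0.6]
grip_width: 0.0001
gripper_force: 0.0
```

```bash
python3 st.py
python3 - <<'E'
from h import *
arm.get_image('side'); print([(d['uv'],d['score']) for d in arm.place_of('side','door_catch')])
E
```

```text
5.6 p [0.5964 0.0909 0.2245] bal [ 1.940e-02 -1.000e-04  2.245e-01] toolx yaw 0.21 z [-0.001 -0.    -1.   ] F [ 0.21 -0.   -0.6 ] 9.080540691313151e-05 open 0.051594915857421694
[([290.5, 196.0], 0.61)]
```

>>> drive_tool(
  targets=[
    {"gripper": 0,"tx": -0.003,"ty": 0,"tz": 0,"wx": 0,"wy": 0,"wz": 0},
    {"gripper": 0,"tx": -0.003,"ty": 0,"tz": 0,"wx": 0,"wy": 0,"wz": 0},
    {"gripper": 0,"tx": -0.003,"ty": 0,"tz": 0,"wx": 0,"wy": 0,"wz": 0},
    {"gripper": 0,"tx": -0.002,"ty": 0,"tz": 0,"wx": 0,"wy": 0,"wz": 0},
    {"gripper": 0,"tx": 0,"ty": 0,"tz": 0,"wx": 0,"wy": 0,"wz": 0},
  ],
)

```text
clock: 6.2
tool_pos: [0.5887, 0.0892, 0.2246]
tool_rot: [-0.0, 0.995, 0.105, 0.003]
force: [16.6, 4.0, -8.6]
grip_width: 0.0006
gripper_force: 8.6
```

>>> drive_tool(
  targets=[
    {"gripper": 0,"tx": -0.002,"ty": 0,"tz": 0,"wx": 0,"wy": 0,"wz": 0},
    {"gripper": 0,"tx": 0,"ty": 0,"tz": 0,"wx": 0,"wy": 0,"wz": 0},
  ],
)

```text
clock: 6.4
tool_pos: [0.5886, 0.0891, 0.2247]
tool_rot: [-0.0, 0.995, 0.105, 0.006]
force: [26.4, 8.3, -14.6]
grip_width: 0.0005
gripper_force: 13.7
```

Force jumped to 26 N and the motion stopped, so the door is on its stop. Next I back off, lift and check.

>>> drive_tool(
  targets=[
    {"gripper": 0,"tx": 0.005,"ty": 0,"tz": 0,"wx": 0,"wy": 0,"wz": 0},
    {"gripper": 0,"tx": 0.005,"ty": 0,"tz": 0,"wx": 0,"wy": 0,"wz": 0},
    {"gripper": 0,"tx": 0.005,"ty": 0,"tz": 0,"wx": 0,"wy": 0,"wz": 0},
    {"gripper": 0,"tx": 0,"ty": 0,"tz": -0.025,"wx": 0,"wy": 0,"wz": 0},
    {"gripper": 0,"tx": 0,"ty": 0,"tz": -0.025,"wx": 0,"wy": 0,"wz": 0},
    {"gripper": 0,"tx": 0,"ty": 0,"tz": -0.02,"wx": 0,"wy": 0,"wz": 0},
    {"gripper": 0,"tx": 0,"ty": 0,"tz": 0,"wx": 0,"wy": 0,"wz": 0},
  ],
)

```text
clock: 7.1
tool_pos: [0.5997, 0.0914, 0.2973]
tool_rot: [0.0, 0.995, 0.105, 0.002]
force: [0.7, 0.7, 0.0]
grip_width: 0.0004
gripper_force: 0.0
```

```bash
python3 st.py
python3 - <<'E'
from fit import *
im=arm.get_image('side'); print([(d['uv'],d['score']) for d in arm.place_of('side','door_catch')])
for d in (0,.004,.008): print(d,proj('side',w([-.0025+d,0,.226])))
cv2.imwrite('pics/b4.png',cv2.resize(im[130:290,170:370,::-1],None,fx=3.5,fy=3.5,interpolation=2))
E
```

```text
7.1 p [0.5997 0.0914 0.2973] bal [ 0.0227 -0.0003  0.2973] toolx yaw 0.21 z [ 0.004  0.    -1.   ] F [0.67 0.68 0.02] 0.0004224317386354425 open 0.051594915857421694
[([251.3, 349.9], 0.71)]
0 [[292.25382586 195.09307793]]
0.004 [[290.53254039 194.96572613]]
0.008 [[288.81224195 194.83844699]]
```

View pics/b4.png

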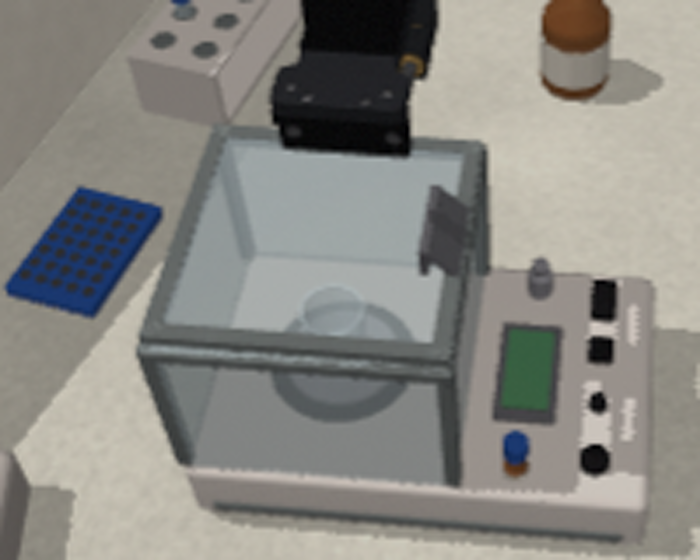

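The door is shut: the pane lines up with the chamber and the catch sits at the front. In the enlarged crop the bar key is at (603,300), beside the weight, and is the only elongated one. Square is at (600,350), small at (598,403) and round at (594,459). Next I move above the bar key.

>>> drive_tool(
  targets=[
    {"gripper": 0,"tx": -0.0245,"ty": 0.012,"tz": 0,"wx": 0,"wy": 0,"wz": 0},
    {"gripper": 0,"tx": -0.0245,"ty": 0.012,"tz": 0,"wx": 0,"wy": 0,"wz": 0},
    {"gripper": 0,"tx": -0.0245,"ty": 0.012,"tz": 0,"wx": 0,"wy": 0,"wz": 0},
    {"gripper": 0,"tx": -0.0245,"ty": 0.012,"tz": 0,"wx": 0,"wy": 0,"wz": 0},
    {"gripper": 0,"tx": -0.0245,"ty": 0.012,"tz": 0,"wx": 0,"wy": 0,"wz": 0},
    {"gripper": 0,"tx": -0.0245,"ty": 0.012,"tz": 0,"wx": 0,"wy": 0,"wz": 0},
    {"gripper": 0,"tx": 0,"ty": 0,"tz": 0.03,"wx": 0,"wy": 0,"wz": 0},
    {"gripper": 0,"tx": 0,"ty": 0,"tz": 0.04,"wx": 0,"wy": 0,"wz": 0},
    {"gripper": 0,"tx": 0,"ty": 0,"tz": 0.04,"wx": 0,"wy": 0,"wz": 0},
    {"gripper": 0,"tx": 0,"ty": 0,"tz": 0.04,"wx": 0,"wy": 0,"wz": 0},
    {"gripper": 0,"tx": 0,"ty": 0,"tz": 0.03,"wx": 0,"wy": 0,"wz": 0},
    {"gripper": 0,"tx": 0,"ty": 0,"tz": 0,"wx": 0,"wy": 0,"wz": 0},
  ],
)

```text
clock: 8.4
tool_pos: [0.4677, -0.0094, 0.111]
tool_rot: [-0.001, 0.995, 0.105, -0.004]
force: [-0.1, 0.1, 0.5]
grip_width: 0.0005
gripper_force: 0.0
```

```bash
python3 st.py
python3 - <<'E'
from fit import *
im=arm.get_image('side'); t=arm.get_image('top')
p=arm.read_state()['tool_pos'];print(proj('side',p),proj('top',p))
cv2.imwrite('pics/b5.png',cv2.resize(np.hstack([im[150:300,250:400],t[150:300,240:390]])[:,:,::-1],None,fx=2.6,fy=2.6,interpolation=2))
E
```

```text
8.4 p [ 0.4677 -0.0094  0.111 ] bal [-0.1273 -0.0713  0.111 ] toolx yaw 0.21 z [-0.008  0.001 -1.   ] F [-0.11  0.1   0.5 ] 0.00045138114449513265 open 0.051594915857421694
[[344.20157098 206.20603237]] [[316.61166635 226.38141341]]
```

View pics/b5.png

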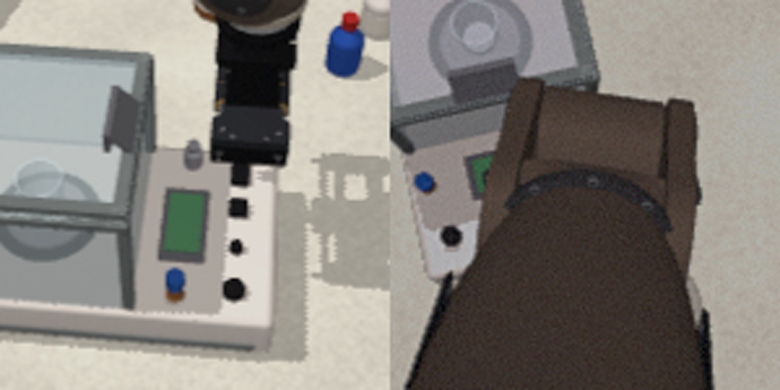

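The gripper hangs over the bar key. In the left crop only that key is partly hidden, at about (240,172). Next I nudge 3 mm and lower gently.

>>> drive_tool(
  targets=[
    {"gripper": 0,"tx": 0.003,"ty": 0,"tz": 0.012,"wx": 0,"wy": 0,"wz": 0},
    {"gripper": 0,"tx": 0,"ty": 0,"tz": 0.01,"wx": 0,"wy": 0,"wz": 0},
    {"gripper": 0,"tx": 0,"ty": 0,"tz": 0.004,"wx": 0,"wy": 0,"wz": 0},
    {"gripper": 0,"tx": 0,"ty": 0,"tz": 0,"wx": 0,"wy": 0,"wz": 0},
    {"gripper": 0,"tx": 0,"ty": 0,"tz": 0,"wx": 0,"wy": 0,"wz": 0},
  ],
)

```text
clock: 9.0
tool_pos: [0.4732, -0.0091, 0.0888]
tool_rot: [0.0, 0.995, 0.105, 0.0]
force: [-0.1, -0.9, -0.3]
grip_width: 0.0006
gripper_force: 0.0
```

>>> drive_tool(
  targets=[
    {"gripper": 0,"tx": 0,"ty": 0,"tz": 0.002,"wx": 0,"wy": 0,"wz": 0},
    {"gripper": 0,"tx": 0,"ty": 0,"tz": 0.002,"wx": 0,"wy": 0,"wz": 0},
    {"gripper": 0,"tx": 0,"ty": 0,"tz": 0,"wx": 0,"wy": 0,"wz": 0},
    {"gripper": 0,"tx": 0,"ty": 0,"tz": 0,"wx": 0,"wy": 0,"wz": 0},
  ],
)

```text
clock: 9.4
tool_pos: [0.4731, -0.0091, 0.0846]
tool_rot: [0.0, 0.995, 0.105, 0.0]
force: [-0.1, -0.7, -0.1]
grip_width: 0.0004
gripper_force: 0.0
```

>>> drive_tool(
  targets=[
    {"gripper": 0,"tx": 0,"ty": 0,"tz": 0.002,"wx": 0,"wy": 0,"wz": 0},
    {"gripper": 0,"tx": 0,"ty": 0,"tz": 0,"wx": 0,"wy": 0,"wz": 0},
    {"gripper": 0,"tx": 0,"ty": 0,"tz": 0,"wx": 0,"wy": 0,"wz": 0},
  ],
)

```text
clock: 9.7
tool_pos: [0.4731, -0.0091, 0.0825]
tool_rot: [0.0, 0.995, 0.105, -0.0]
force: [-0.1, 0.4, 0.3]
grip_width: 0.0002
gripper_force: 0.0
```

>>> drive_tool(
  targets=[
    {"gripper": 0,"tx": 0,"ty": 0,"tz": 0.002,"wx": 0,"wy": 0,"wz": 0},
    {"gripper": 0,"tx": 0,"ty": 0,"tz": 0.002,"wx": 0,"wy": 0,"wz": 0},
    {"gripper": 0,"tx": 0,"ty": 0,"tz": 0,"wx": 0,"wy": 0,"wz": 0},
    {"gripper": 0,"tx": 0,"ty": 0,"tz": 0,"wx": 0,"wy": 0,"wz": 0},
  ],
)

```text
clock: 10.1
tool_pos: [0.4732, -0.0091, 0.0787]
tool_rot: [0.0, 0.995, 0.105, 0.0]
force: [-0.7, 0.8, 2.3]
grip_width: 0.0006
gripper_force: 1.3
```

>>> drive_tool(
  targets=[
    {"gripper": 0,"tx": 0,"ty": 0,"tz": 0.002,"wx": 0,"wy": 0,"wz": 0},
    {"gripper": 0,"tx": 0,"ty": 0,"tz": 0,"wx": 0,"wy": 0,"wz": 0},
    {"gripper": 0,"tx": 0,"ty": 0,"tz": 0,"wx": 0,"wy": 0,"wz": 0},
  ],
)

```text
clock: 10.4
tool_pos: [0.4732, -0.0091, 0.0767]
tool_rot: [0.0, 0.995, 0.105, 0.0]
force: [-0.5, 0.7, 4.4]
grip_width: 0.0004
gripper_force: 2.2
```

Contact is as expected: about 4 N at roughly 3.3 mm. I'll go 1.5 mm further, to about half-way down.

>>> drive_tool(
  targets=[
    {"gripper": 0,"tx": 0,"ty": 0,"tz": 0.0015,"wx": 0,"wy": 0,"wz": 0},
    {"gripper": 0,"tx": 0,"ty": 0,"tz": 0,"wx": 0,"wy": 0,"wz": 0},
    {"gripper": 0,"tx": 0,"ty": 0,"tz": 0,"wx": 0,"wy": 0,"wz": 0},
  ],
)

```text
clock: 10.7
tool_pos: [0.4732, -0.0091, 0.0752]
tool_rot: [0.0, 0.995, 0.105, 0.0]
force: [0.1, 0.2, 6.3]
grip_width: 0.0003
gripper_force: 3.0
```

>>> drive_tool(
  targets=[
    {"gripper": 0,"tx": 0,"ty": 0,"tz": -0.004,"wx": 0,"wy": 0,"wz": 0},
    {"gripper": 0,"tx": 0,"ty": 0,"tz": -0.008,"wx": 0,"wy": 0,"wz": 0},
    {"gripper": 0,"tx": 0,"ty": 0,"tz": -0.02,"wx": 0,"wy": 0,"wz": 0},
    {"gripper": 0,"tx": 0,"ty": 0,"tz": -0.04,"wx": 0,"wy": 0,"wz": 0},
    {"gripper": 0,"tx": 0,"ty": 0,"tz": -0.04,"wx": 0,"wy": 0,"wz": 0},
    {"gripper": 0,"tx": 0,"ty": 0,"tz": -0.03,"wx": 0,"wy": 0,"wz": 0},
    {"gripper": 0,"tx": 0,"ty": 0,"tz": 0,"wx": 0,"wy": 0,"wz": 0},
    {"gripper": 0,"tx": 0,"ty": 0,"tz": 0,"wx": 0,"wy": 0,"wz": 0},
    {"gripper": 0,"tx": 0,"ty": 0,"tz": 0,"wx": 0,"wy": 0,"wz": 0},
  ],
)

```text
clock: 11.6
tool_pos: [0.4725, -0.009, 0.2163]
tool_rot: [-0.0, 0.995, 0.105, -0.001]
force: [-0.6, 0.3, -0.9]
grip_width: 0.0005
gripper_force: 0.0
```

Run:
```python
from h import *
im=arm.get_image('side')
cv2.imwrite('pics/b6.png',cv2.resize(im[130:370,180:440,::-1],None,fx=2.5,fy=2.5,interpolation=2))
```

```text
(no output)
```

View pics/b6.png

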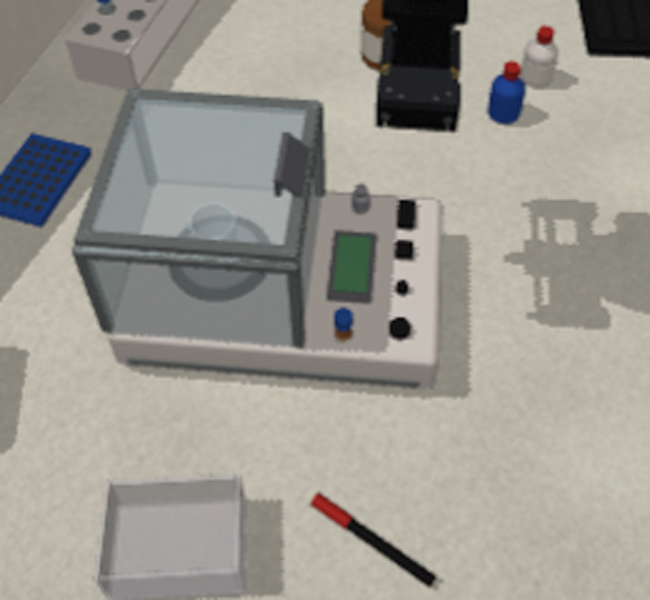

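The door is shut with its catch at crop (290,165), all four keys are up, and the loose things stand at the same pixels as at the start.

```bash
python3 -c "
from workcell import arm
print(arm.sign_off())"
```

```text
the job is handed in; nothing more can be done
None
```

I pushed the door shut against its stop, pressed the bar-shaped tare key about 5 mm (6 N) and let it come up, and handed the job in at about 12 s; in the last picture nothing else had moved, and no verdict came back.

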